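# Home the stamp carousel and hang up the stamp

### The job

Put the hand stamp that stands on the desk away on the stamp carousel. First turn the carousel clockwise (seen from above) by its upright peg until it comes to rest gently against its stop, with the empty hook at the front of the stand; never force it once it is there. Then slide the stamp's neck into the empty hook, lower it until the handle rests down behind the hook's raised tips, and only then let go; the other stamps stay on their hooks.

Things in the scene. Friction and masses are not known exactly. Their poses are not given: they have to be found in the camera images.
- stand: fixed steel foot (150 mm disc, 14 mm high) and 28 mm column of the stamp carousel, with its hidden stop. Origin: centre of the foot's underside on the desk, on the carousel's vertical turning axis; z up, -x is the front of the stand.
- front_mark (a point): front edge of the stand's foot, 75 mm from the axis along the stand's -x, on the desk. A rubber stop, set by hand, is hidden under the disc: turned clockwise, the carousel meets it with the empty hook above this mark, or up to 0.35 rad either side. It is not measured but felt; it gives 1 to 2 mm. Rest on it with 1 N or more for a moment, never over 15 N.
- carousel: aluminium disc (166 mm across, 8 mm thick) that turns about the stand's axis with a steady drag of 0.12 N m and stays where left. Origin: on the axis, at the disc's top face, 98 mm above the desk; -x points to the empty hook, z up. Five fork hooks stand out from its rim, 72 degrees apart. At the start the empty hook is 0.8 to 2.1 rad counter-clockwise of the front.
- empty_hook (a point): place for the stamp on the empty hook: midway between its prongs, level with their top, 90 mm from the axis: the neck's axis is here when the neck touches the disc's rim (back of the fork). Axes as the carousel: -x is outward, the open way in. Do not press the stamp on the carousel with over 30 N.
- hook_end (a point): outer end of the empty hook, midway between its prongs at their top level, 110 mm from the axis. A hook is two prongs, 6 mm wide, 8 mm thick, 19 mm apart, flush with the disc's top; the last 7 mm of each carries a tip raised 6 mm. A hung stamp's handle stands 50 mm above the disc's top.
- peg_top (a point): top of the upright steel turning peg, 14 mm in diameter, 60 mm high above the disc's top face, 50 mm from the axis on the same radius as the empty hook (its lowest 4 mm is a collar 22 mm across).
- stamp: the loose wooden hand stamp, standing on the desk; round, about 80 g, 103 mm high: foot 40 mm across and 18 mm high, steel neck 14 mm across and 35 mm long, then a handle 28 mm across and 50 mm long. Origin: centre of the foot's underside; z up to the handle.
- stamp_collar (a point): on the stamp's axis at the underside of its handle, 53 mm above the foot's underside; the handle rests on the hook here.
- hung_b: another hand stamp of the same height, neck and handle as the loose one, already hanging on its own hook of the carousel (origin: centre of its foot, 53 mm below its handle). It hangs loose, held by its weight alone; leave it there.
- hung_c: another hand stamp of the same height, neck and handle as the loose one, already hanging on its own hook of the carousel (origin: centre of its foot, 53 mm below its handle). It hangs loose, held by its weight alone; leave it there.
- hung_d: another hand stamp of the same height, neck and handle as the loose one, already hanging on its own hook of the carousel (origin: centre of its foot, 53 mm below its handle). It hangs loose, held by its weight alone; leave it there.
- hung_e: another hand stamp of the same height, neck and handle as the loose one, already hanging on its own hook of the carousel (origin: centre of its foot, 53 mm below its handle). It hangs loose, held by its weight alone; leave it there.
There are look-alikes about, which are no part of the job. Leave any red look-alike of the stand alone. What is shaped like the stamp but yellow is not meant.

How it is judged:
On the way, in this order (a step that is already met when the one before it is completed fails the run):
1. the carousel rests against its stop, pressed by at least 1 N, with the empty hook at the front of the stand (contact force between carousel and stand above 1 N and y of empty_hook in the frame of stand between -0.038 and 0.038 m and x of empty_hook in the frame of stand below -0.07 m), for 0.1 s.
2. the stamp, still held by the fingers, rests with its handle down on the empty hook behind the raised tips (x of stamp_collar in the frame of empty_hook between -0.006 and 0.004 m and y of stamp_collar in the frame of empty_hook between -0.005 and 0.005 m and z of stamp_collar in the frame of empty_hook between -0.003 and 0.003 m and angle between stamp's own z axis and vertical below 0.12 rad and contact force between the fingers and stamp above 0.5 N and contact force between stamp and carousel above 0.3 N), for 0.1 s.
At the end, for the whole second after the job is handed in: the stamp hangs at rest and upright (within 0.12 rad) on the empty hook, handle down on the prongs (within 3 mm in height, 5 mm sideways, 6 mm outward and 4 mm inward of the hook point), and that hook is still at the front of the stand (within 38 mm sideways of the stand's front line) (x of stamp_collar in the frame of empty_hook between -0.006 and 0.004 m and y of stamp_collar in the frame of empty_hook between -0.005 and 0.005 m and z of stamp_collar in the frame of empty_hook between -0.003 and 0.003 m and angle between stamp's own z axis and vertical below 0.12 rad and y of empty_hook in the frame of stand between -0.038 and 0.038 m and x of empty_hook in the frame of stand below -0.07 m and contact force between stamp and carousel above 0.1 N and linear speed of stamp below 0.02 m/s); the robot touches nothing.
It fails at once if the carousel is pressed against its stop with more than 15 N (contact force between carousel and stand above 15 N).
It fails at once if the stamp is pressed against the carousel with more than 30 N (contact force between stamp and carousel above 30 N).
It fails at once if a hung stamp is knocked off its hook (height (world z) of any of hung_b, hung_c, hung_d, hung_e below 0.03 m or height (world z) of any of hung_b, hung_c, hung_d, hung_e above 0.065 m or angle between any of hung_b, hung_c, hung_d, hung_e's own z axis and vertical above 0.5 rad).
It also fails if it takes over 72 s, if anything falls off the work surface, if the arm or the gripper's body presses on something with over 40 N, if the wrist force passes 120 N, or if a joint passes its speed limit or range.

### The arm

A 6-joint arm with a two-finger parallel gripper is mounted at the origin on the work surface. World frame = base frame: x ahead of the robot, y to its left, z up, the work surface at z = 0. Lengths are in m, angles in rad, forces in N, time in s.
With the tool pointing down it reaches from about 0.425 to 1.125 m from the base axis. Payload 14.9 kg.
Tool frame: the origin (TCP) lies on the front face of the gripper's body, between the roots of the fingers; the fingertips stand 78 mm ahead of it and the grasp point (between the pads) lies 60 mm ahead of it; z points along the fingers, y is the line along which they close (so a half turn about z gives the same grasp; the last joint's range is limited). The gripper opens to 91 mm and grips with 3 to 60 N. Pads are 32 mm wide; open, the fingers measure 118 mm over their backs; the gripper's body (76 mm by 178 mm) begins 60 mm behind the grasp point.
Start: joints at [1.132, 0.379, 1.734, -0, 1.028, -0.033], TCP at [0.276, 0.643, 0.292] pointing down, gripper open.
Joint ranges: [-2.77, 2.77], [-0.74, 2.19], [0, 2.66], [-1.06, 4.2], [0.31, 2.87], [-3.08, 3.08]. Speed limits (rad/s): [1.89, 1.89, 2.39, 3.14, 3.14, 3.14].

### API

Orientations are given as [roll, pitch, yaw] about the fixed x, y, z axes, in that order (R = Rz(yaw) Ry(pitch) Rx(roll)).
In Python, from bench import readout, grab_frame, get_calibration, sign_off gives the robot as it stands.
- The arm moves only by the tool drive_tool, never from a script. Its argument "increments" is a list of rows, each a list of 5 numbers: the shift along the tool's x, y, z in mm, then the turn about the tool's z in rad, then the opening in per cent of the stroke, from 0 (shut) to 100 (fully open). A call has 1 to 5 rows; each row is the pose to reach, as a shift and turn from the pose commanded when the call began, along the tool's axes at that moment; what a row does not reach only later rows make up. A row lasts 1/12 s, in which the tool goes at most 41.7 mm and 7.16 degrees, less where a joint would pass 70% of its speed; a pose out of reach is approached as far as the arm can. A call with a gripper value outside its range is refused whole. The fingers move at their own pace and stop on an object; the grip force is fixed at half the most. Time passes only in rows, so rows that repeat a pose let the fingers close. It gives the time, the measured TCP pose, the force, the opening and the grip force at its end, in the units of the state.
- readout.get_state(): the state, without advancing time (a new reading comes with each control period).
- grab_frame(name): name is "side" or "top" or "wrist"; returns the picture (480x640x3 uint8, blue, green, red); there is no depth.
- get_calibration(name): a dict with "intrinsics" (3x3 intrinsics, pixels), "k1" (the pictures are not rectified: a ray, as slopes to the right and down, at radius r is drawn at 1 + k1 r^2 times it, then the intrinsics apply), "pose" (4x4, takes a point from camera to world coordinates); the wrist camera has in their place "mount" (4x4, takes a point from camera to tool coordinates, whose origin is the TCP and whose axes are the flange's). Camera axes: x right, y down, z forward; pixel columns grow to the right and rows downward; lengths in m; the calibration is good to about 2 mm. A picture is of the moment at which its call begins: read the wrist's pose just before it. get_calibration takes no time and is no camera call.
- sign_off(): hands the job in; it is judged then, once.
The state is a dict: "time": time; "joint_positions": joint angles; "qvel": joint speeds; "joint_torque": joint torques, N m; "tcp_pos": TCP position; "orientation": TCP orientation; "contact_force": force on the tool from outside, world axes, zero at the start; "ft_torque": the same for the moment, N m; "opening": finger opening in m; "gripper_force": force on a finger pad.
Only numpy, scipy, OpenCV 4.12 (cv2) and the standard library are available. Lean on these libraries where they do the work, as an engineer would, in place of code of your own. Each camera call takes 0.05 s, during which the arm holds its last target. There are 200 camera calls.

## Working session

There is one attempt and no reset: what is moved stays moved. The work goes in short steps, Python scripts to look and compute and a tool call to move; the robot and the scene stay as the last step left them, time stands still between calls to the robot, and variables do not carry over. Pictures are saved under pics/ and viewed, at most 12 in all, crops included, and the job is handed in when it is done.

Besides the shell and the picture viewer there is one more tool, called after "Request:" as name(argument=value, ...), one argument or row to a line, values as JSON. drive_tool: Moves the arm, as the interface text tells. Its arguments: {"type":"object","properties":{"increments":{"type":"array","items":{"type":"array","items":{"type":"number"}}}},"required":["increments"]}

```bash
mkdir -p pics; ls; cat > h.py <<'E'
import numpy as np, cv2
from bench import readout, grab_frame, get_calibration, sign_off
from scipy.spatial.transform import Rotation as R
def tool():
    s=readout.get_state(); T=np.eye(4); T[:3,:3]=R.from_euler('xyz',s['orientation']).as_matrix(); T[:3,3]=s['tcp_pos']; return T
def cam(name,T=None):
    c=get_calibration(name); P=np.array(c['pose']) if 'pose' in c else (tool() if T is None else T)@np.array(c['mount'])
    return np.array(c['intrinsics']),c['k1'],P
def ray(C,u,v):
    K,k,P=C; d=np.linalg.inv(K)@[u,v,1]; d=d[:2]; p=d.copy()
    for _ in range(30): p=d/(1+k*(p@p))
    return P[:3,3],P[:3,:3]@[p[0],p[1],1]
def atz(C,u,v,z):
    o,d=ray(C,u,v); return o+d*(z-o[2])/d[2]
def proj(C,X):
    K,k,P=C; q=P[:3,:3].T@(np.array(X)-P[:3,3]); p=q[:2]/q[2]; p=p*(1+k*(p@p)); return (K@[p[0],p[1],1])[:2]
E
python3 - <<'E'
from h import *
s=readout.get_state(); print({k:np.round(v,3) for k,v in s.items()})
for n in('top','side'):
    cv2.imwrite(f'pics/{n}0.png',grab_frame(n)); C=cam(n); print(n,np.round(C[2],3).tolist(),C[0].tolist(),C[1])
print(get_calibration('wrist'))
E
```

```text
pics
{'time': np.float64(0.0), 'joint_positions': array([ 1.132,  0.379,  1.735,  0.   ,  1.028, -0.033]), 'qvel': array([ 0.   , -0.   ,  0.   ,  0.002,  0.   ,  0.   ]), 'joint_torque': array([ 2.0000e-03, -7.6370e+01, -4.3439e+01,  6.5000e-02,  4.2000e-02,
       -0.0000e+00]), 'tcp_pos': array([0.276, 0.643, 0.292]), 'orientation': array([-3.141, -0.   ,  2.736]), 'contact_force': array([-0.435, -0.223,  0.566]), 'ft_torque': array([ 0.033, -0.05 , -0.015]), 'gripper_force': np.float64(0.0), 'opening': np.float64(0.091)}
top [[0.01, -0.984, 0.18, 0.343], [-1.0, -0.007, 0.018, -0.013], [-0.017, -0.181, -0.983, 1.138], [0.0, 0.0, 0.0, 1.0]] [[606.6716660408329, 0.0, 328.9203875255134], [0.0, 606.6716660408329, 244.3301992428402], [0.0, 0.0, 1.0]] -0.005977846502977098
side [[0.926, -0.227, 0.303, 0.276], [-0.378, -0.596, 0.708, -0.625], [0.02, -0.77, -0.637, 0.674], [0.0, 0.0, 0.0, 1.0]] [[476.56302706052713, 0.0, 315.1714241154808], [0.0, 476.56302706052713, 240.01126817564094], [0.0, 0.0, 1.0]] -0.0454058845376045
{'intrinsics': array([[343.58754178,   0.        , 320.51829929],
       [  0.        , 343.58754178, 237.88902232],
       [  0.        ,   0.        ,   1.        ]]), 'k1': -0.03383430917340357, 'mount': array([[-5.29500768e-04, -9.60250950e-01, -2.79137657e-01,
         7.94977819e-02],
       [ 9.99999824e-01, -4.33724071e-04, -4.04878098e-04,
         2.32439258e-05],
       [ 2.67715857e-04, -2.79137823e-01,  9.60251011e-01,
        -9.24956553e-02],
       [ 0.00000000e+00,  0.00000000e+00,  0.00000000e+00,
         1.00000000e+00]])}
```

View pics/top0.png

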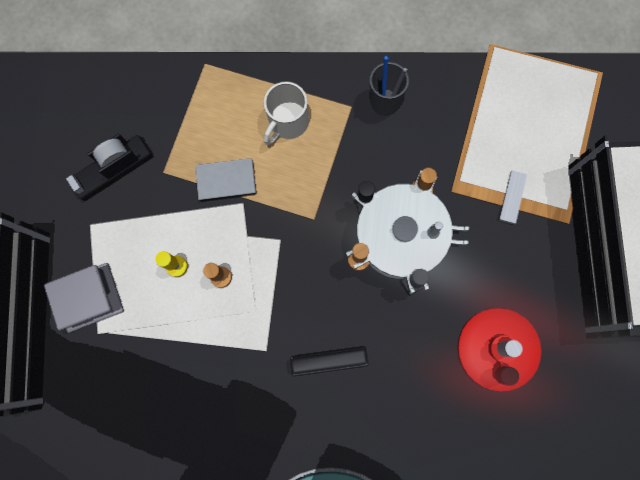

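View pics/side0.png

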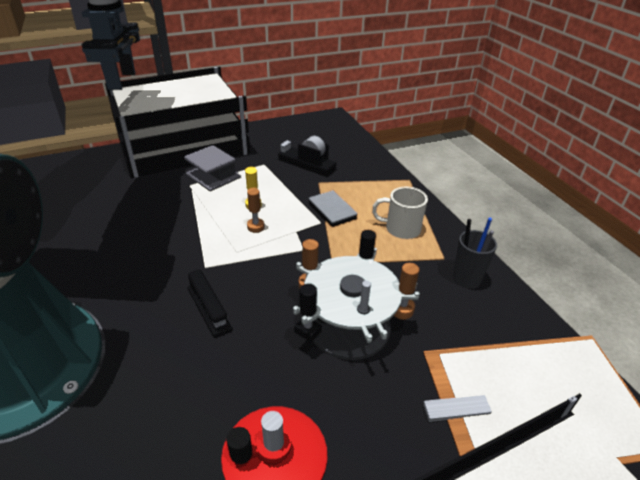

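The top view shows these candidates for the stamp:
- A brown stamp standing on the paper at (212,272).
- A yellow look-alike at (167,262).
- Four hung stamps at (366,192), (427,180), (360,257) and (419,280).
- The red stand look-alike at (500,350), with dark and grey pegs.

I choose the brown one at (212,272). The carousel is at (405,230), with its peg near (437,230) and the empty hook pointing right at (465,236).

```bash
python3 - <<'E'
from h import *
im=cv2.imread('pics/top0.png')
a=cv2.resize(im[165:305,340:480],(560,560),interpolation=cv2.INTER_CUBIC)
b=cv2.resize(im[240:310,150:250][:, 35:95],(240,280),interpolation=cv2.INTER_CUBIC)
o=np.zeros((560,800,3),np.uint8); o[:,:560]=a; o[:280,560:]=b
cv2.imwrite('pics/crop1.png',o)
C=cam('top')
print(atz(C,405,230,.098),atz(C,437,228,.158),atz(C,466,236,.098),atz(C,212,270,.103),atz(C,221,277,.018))
for v in range(235,290,1): pass
E
```

```text
[ 0.55975093 -0.12596339  0.098     ] [ 0.55093551 -0.17205254  0.158     ] [ 0.54979499 -0.23187888  0.098     ] [0.48590935 0.20819375 0.103     ] [0.48465195 0.20888619 0.018     ]
```

View pics/crop1.png

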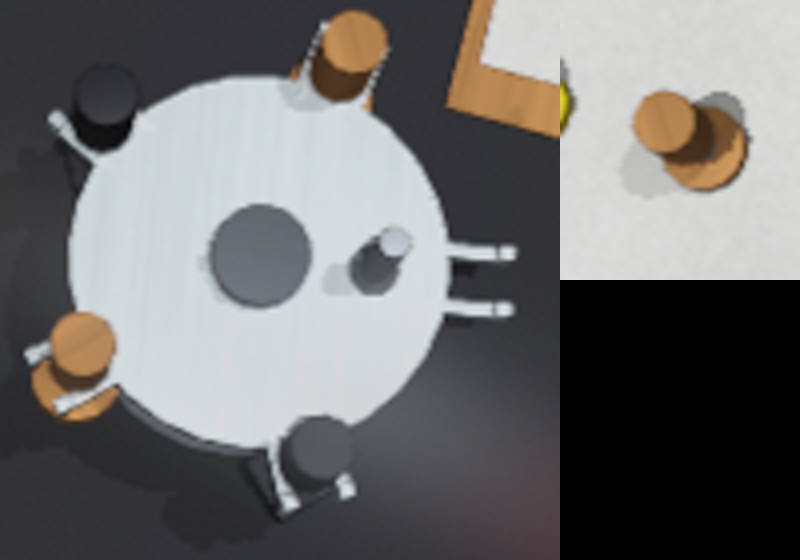

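The crop shows the peg top at about (439.3,225.3), the disc centre near (404.6,230.5) and the empty fork's tips around (466.5,235.2). The brown stamp's handle top is at (211.3,270.5), and there's a corner of yellow beside it. Brown is confirmed as the right one.

```bash
cat >> h.py <<'E'
def inc(x,y,z,yaw):
    """increments (mm,rad) from the measured pose to a world TCP target, tool down"""
    T=tool(); s=readout.get_state(); d=T[:3,:3].T@(np.array([x,y,z])-T[:3,3])
    a=(s['orientation'][2]-yaw+np.pi)%(2*np.pi)-np.pi
    return np.round(1000*d,1),round(a,3)
E
python3 - <<'E'
from h import *
C=cam('top')
A=atz(C,404.6,230.5,.098); P=atz(C,439.3,225.3,.158); H=atz(C,466.5,235.2,.104); S=atz(C,211.3,270.5,.103)
f=lambda d:(np.hypot(*d[:2]),np.arctan2(d[1],d[0]))
print(A,P,H,S,f(P-A),f(H-A))
Cs=cam('side'); print('side peg',atz(Cs,364,285,.158), 'axis', atz(Cs,352,291,.098),'stamp',atz(Cs,254,192,.103))
phi=f(H-A)[1]; g=A[:2]+.05*np.array([np.cos(phi),np.sin(phi)]); print(g,phi)
print(inc(g[0],g[1],.26,phi+np.pi),inc(g[0],g[1],.26,1.4))
im=cv2.imread('pics/side0.png')[210:360,270:450]; cv2.imwrite('pics/crop2.png',cv2.resize(im,(720,600),interpolation=cv2.INTER_CUBIC))
E
```

```text
[ 0.55885411 -0.12525472  0.098     ] [ 0.55550665 -0.175932    0.158     ] [ 0.55001774 -0.23152049  0.104     ] [0.48502863 0.2093683  0.103     ] (np.float64(0.050787712342061475), np.float64(-1.6367548609418203)) (np.float64(0.10663252365553268), np.float64(-1.6537589494009306))
side peg [ 0.55046477 -0.17735309  0.158     ] axis [ 0.55700947 -0.13083848  0.098     ] stamp [0.48629362 0.20588848 0.103     ]
[ 0.55471073 -0.17508275] -1.6537589494009306
(array([-578.8, -641.6,   32.3]), np.float64(1.248)) (array([-578.8, -641.6,   32.3]), np.float64(1.336))
```

View pics/crop2.png

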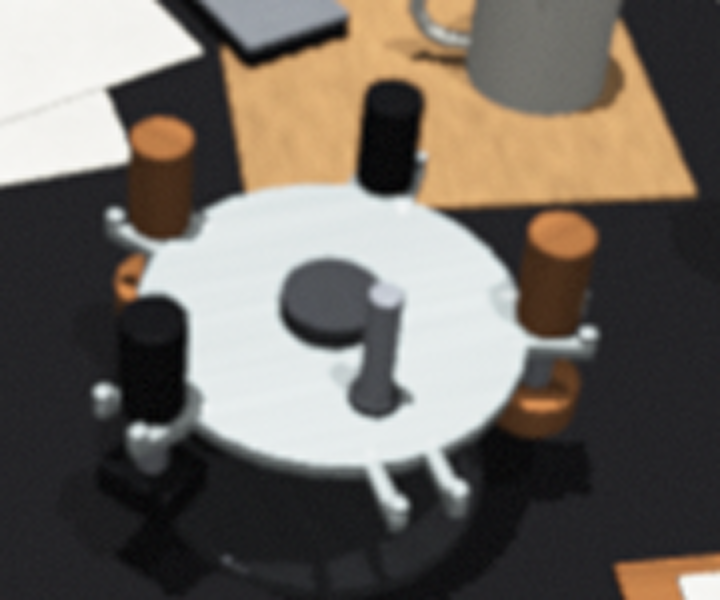

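The side crop shows the peg upright by the empty fork at roughly (415,485). There's no visible mark on the foot, so the stop really does have to be felt. Next I go above the peg.

Request:
drive_tool(
  increments=[
    [-27,-30,0,0,40],
    [-55,-61,0,0,40],
    [-83,-92,0,0,40],
    [-110,-122,0,0,40],
    [-138,-153,0,0,40],
  ],
)

```text
time: 0.52
tcp_pos: [0.3427, 0.4464, 0.2919]
orientation: [-3.141, -0.0, 2.736]
contact_force: [1.1, 0.2, -0.2]
opening: 0.0612
gripper_force: 0.0
```

Request:
drive_tool(
  increments=[
    [-27,-30,0,0,40],
    [-55,-61,0,0,40],
    [-83,-92,0,0,40],
    [-110,-122,0,0,40],
    [-138,-153,0,0,40],
  ],
)

```text
time: 0.93
tcp_pos: [0.409, 0.2514, 0.2922]
orientation: [3.142, -0.0, 2.736]
contact_force: [1.7, -0.4, -0.0]
opening: 0.0367
gripper_force: 0.0
```

Request:
drive_tool(
  increments=[
    [-27,-30,0,0,40],
    [-55,-61,0,0,40],
    [-83,-92,0,0,40],
    [-110,-122,0,0,40],
    [-138,-153,0,0,40],
  ],
)

```text
time: 1.35
tcp_pos: [0.4754, 0.0563, 0.2923]
orientation: [3.141, 0.0, 2.736]
contact_force: [0.6, 1.1, 0.1]
opening: 0.0365
gripper_force: 0.0
```

Request:
drive_tool(
  increments=[
    [-27,-30,0,0,40],
    [-55,-61,0,0,40],
    [-83,-92,0,0,40],
    [-110,-122,0,0,40],
    [-138,-153,0,0,40],
  ],
)

```text
time: 1.77
tcp_pos: [0.5418, -0.1388, 0.2921]
orientation: [3.142, -0.0, 2.735]
contact_force: [0.6, 1.8, 0.3]
opening: 0.0367
gripper_force: 0.0
```

Request:
drive_tool(
  increments=[
    [-27,-30,0,0.12,40],
    [-27,-30,0,0.24,40],
    [-27,-30,0,0.36,40],
    [-27,-30,0,0.48,40],
    [-27,-30,0,0.6,40],
  ],
)

```text
time: 2.18
tcp_pos: [0.5545, -0.1752, 0.2918]
orientation: [-3.141, -0.001, 2.129]
contact_force: [0.2, -0.6, 0.3]
opening: 0.0366
gripper_force: 0.0
```

Request:
drive_tool(
  increments=[
    [0,0,0,0.12,40],
    [0,0,0,0.24,40],
    [0,0,0,0.36,40],
    [0,0,0,0.48,40],
    [0,0,0,0.6,40],
  ],
)

```text
time: 2.6
tcp_pos: [0.5546, -0.1748, 0.2919]
orientation: [-3.141, -0.0, 1.53]
contact_force: [-0.1, 1.2, -0.6]
opening: 0.0366
gripper_force: 0.0
```

```bash
python3 - <<'E'
from h import *
s=readout.get_state(); print(s['tcp_pos'],s['orientation'],s['opening'],s['contact_force'])
T=tool(); im=grab_frame('wrist'); cv2.imwrite('pics/w1.png',im)
C=cam('wrist',T); print(proj(C,[.555,-.176,.158]),proj(C,[.5585,-.126,.1]))
E
```

```text
[ 0.55456357 -0.17478109  0.29194812] [-3.14103989e+00 -1.83273049e-04  1.52986640e+00] 0.03657046231318621 [-0.0716605   1.20699071 -0.56953391]
[321.87696116 257.96638462] [323.5385336  176.57601254]
```

View pics/w1.png

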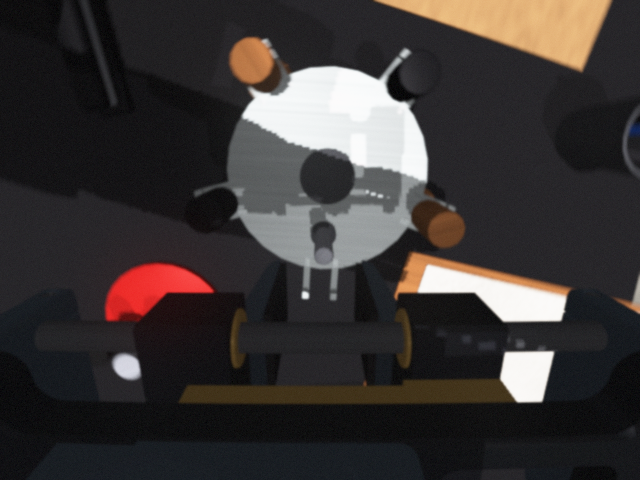

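The wrist view shows the peg top at (323,256), within 2 px of the prediction, and the fork lies below it between the fingers. I go down around the peg and narrow the gap.

Request:
drive_tool(
  increments=[
    [0,0,30,0,40],
    [0,0,60,0,40],
    [0,0,85,0,40],
    [0,0,94,0,40],
    [0,0,94,0,24],
  ],
)

```text
time: 3.07
tcp_pos: [0.5537, -0.1745, 0.1962]
orientation: [-3.138, -0.001, 1.538]
contact_force: [0.0, 0.2, -0.3]
opening: 0.0322
gripper_force: 0.0
```

Request:
drive_tool(
  increments=[
    [0,0,0,0,22],
    [0,0,0,0,22],
    [0,0,0,0,22],
  ],
)

```text
time: 3.32
tcp_pos: [0.5555, -0.1752, 0.1998]
orientation: [3.139, 0.001, 1.536]
contact_force: [-0.2, -0.4, 0.2]
opening: 0.02
gripper_force: 0.0
```

Request:
drive_tool(
  increments=[
    [0.2,-4,0,0.08,22],
    [0.6,-8,0,0.16,22],
    [1.4,-11.9,0,0.24,22],
    [2.5,-15.7,0,0.32,22],
    [3.9,-19.5,0,0.4,22],
  ],
)

```text
time: 3.73
tcp_pos: [0.5362, -0.1705, 0.1998]
orientation: [3.138, -0.0, 1.132]
contact_force: [2.3, 1.0, -0.5]
opening: 0.0201
gripper_force: 1.3
```

```bash
python3 - <<'E'
from h import *
C=cam('top')
for i in range(4):
    if i in(0,3): im=grab_frame('top')
    s=readout.get_state(); print(s['time'],np.round(s['tcp_pos'],4),np.round(s['orientation'],3),np.round(s['contact_force'],2),np.round(s['ft_torque'],3),np.round(s['joint_torque'],2),s['opening'])
cv2.imwrite('pics/top1.png',im)
E
```

```text
3.7833 [ 0.5355 -0.1702  0.1996] [ 3.139 -0.     1.126] [ 0.27  0.86 -0.97] [-0.149  0.076  0.058] [-4.400e-01 -5.944e+01 -3.768e+01  4.000e-02 -2.000e-01 -1.570e+00] 0.020365740478145124
3.7833 [ 0.5355 -0.1702  0.1996] [ 3.139 -0.     1.126] [ 0.27  0.86 -0.97] [-0.149  0.076  0.058] [-4.400e-01 -5.944e+01 -3.768e+01  4.000e-02 -2.000e-01 -1.570e+00] 0.020365740478145124
3.7833 [ 0.5355 -0.1702  0.1996] [ 3.139 -0.     1.126] [ 0.27  0.86 -0.97] [-0.149  0.076  0.058] [-4.400e-01 -5.944e+01 -3.768e+01  4.000e-02 -2.000e-01 -1.570e+00] 0.020365740478145124
3.8333 [ 0.5356 -0.1703  0.1994] [ 3.14  -0.     1.135] [-0.35  0.59  0.2 ] [-0.105  0.061  0.035] [ 4.000e-02 -6.143e+01 -3.483e+01  9.000e-02 -9.000e-02  1.820e+00] 0.019704027543932877
```

The force readings carry about 1 N of noise, and the stop can be anywhere from 0.45 to 2.45 rad of travel. Pushing rigidly without feedback risks going over 15 N. So I'll press the closed fingertips lightly on top of the peg and drag it by friction, because slip then limits the force at the stop.

Request:
drive_tool(
  increments=[
    [0,1.5,0,0,22],
    [0,3,-30,0,22],
    [0,3,-55,0,0],
    [0,3,-55,0,0],
    [0,3,-55,0,0],
  ],
)

```text
time: 4.25
tcp_pos: [0.539, -0.1719, 0.2548]
orientation: [3.138, -0.0, 1.138]
contact_force: [0.2, -0.3, 0.1]
opening: 0.0029
gripper_force: 0.0
```

Request:
drive_tool(
  increments=[
    [0,0,5,0,0],
    [0,0,10,0,0],
    [0,0,14,0,0],
    [0,0,16,0,0],
    [0,0,16,0,0],
  ],
)

```text
time: 4.67
tcp_pos: [0.5382, -0.1716, 0.2365]
orientation: [-3.141, 0.0, 1.136]
contact_force: [2.4, -1.1, 2.2]
opening: 0.0003
gripper_force: 1.4
```

```bash
python3 - <<'E'
from h import *
fs=[]
for i in range(6):
    im=grab_frame(['top','side'][i%2]); cv2.imwrite(f'pics/t2_{i%2}.png',im)
    s=readout.get_state(); fs.append(np.r_[s['tcp_pos'],s['contact_force'],s['ft_torque']])
print(np.round(np.mean(fs,0),4),np.round(np.std(fs,0),4),s['orientation'])
a=cv2.imread('pics/t2_0.png')[150:300,340:480]; b=cv2.imread('pics/t2_1.png')[180:330,290:430]
cv2.imwrite('pics/c3.png',cv2.resize(np.hstack([a,b]),None,fx=2.8,fy=2.8,interpolation=cv2.INTER_CUBIC))
E
```

```text
[ 0.538  -0.1715  0.2366  0.4154 -0.4953  0.6156 -0.1264  0.0589 -0.0039] [1.000e-04 1.000e-04 1.000e-04 8.748e-01 4.908e-01 4.860e-01 5.890e-02
 9.050e-02 3.150e-02] [-3.14062623e+00  5.71306870e-05  1.13586526e+00]
```

View pics/c3.png

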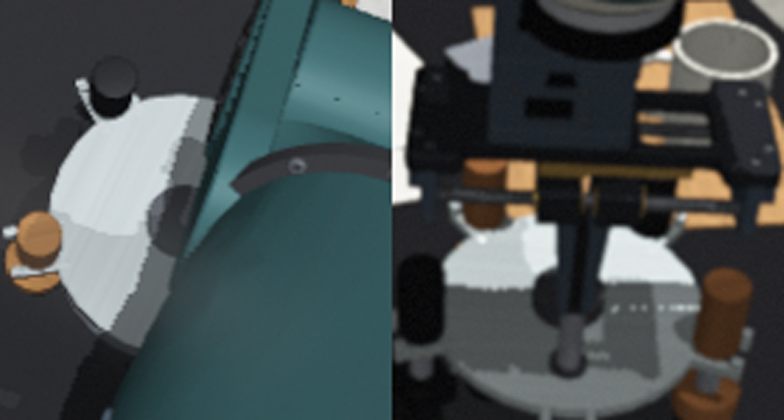

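The side half of the crop shows the closed fingertips directly above the peg top at about (572,325), close to contact. I press down in small steps.

Request:
drive_tool(
  increments=[
    [0,0,0.5,0,0],
    [0,0,1,0,0],
    [0,0,1,0,0],
    [0,0,1,0,0],
  ],
)

```text
time: 5.3
tcp_pos: [0.5382, -0.1716, 0.2365]
orientation: [3.141, 0.0, 1.136]
contact_force: [-1.0, 0.3, 5.4]
opening: 0.0008
gripper_force: 2.8
```

Request:
drive_tool(
  increments=[
    [0,0,0.5,0,0],
    [0,0,1,0,0],
    [0,0,1,0,0],
    [0,0,1,0,0],
  ],
)

```text
time: 5.63
tcp_pos: [0.5388, -0.1719, 0.2364]
orientation: [3.14, -0.0, 1.136]
contact_force: [-2.5, -0.2, 14.9]
opening: 0.0005
gripper_force: 7.2
```

Request:
drive_tool(
  increments=[
    [0,-2,0,0.04,0],
    [0.2,-4,0,0.08,0],
    [0.4,-6,0,0.12,0],
    [0.6,-8,0,0.16,0],
    [1,-9.9,0,0.2,0],
  ],
)

```text
time: 6.05
tcp_pos: [0.5305, -0.1669, 0.2364]
orientation: [3.139, -0.001, 0.934]
contact_force: [0.5, -2.3, 11.6]
opening: 0.0002
gripper_force: 5.6
```

```bash
python3 - <<'E'
from h import *
im=grab_frame('side'); s=readout.get_state(); print(s['tcp_pos'],s['contact_force'],s['gripper_force'],s['orientation'][2])
C=cam('side'); b=proj(C,[s['tcp_pos'][0],s['tcp_pos'][1],.158]); print(b)
cv2.imwrite('pics/c4.png',cv2.resize(im[180:360,270:450],(600,600),interpolation=cv2.INTER_CUBIC))
E
```

```text
[ 0.53027999 -0.16676025  0.23643103] [-0.47403449 -1.70979473 14.21998111] 6.5920773433026625 0.9308577654584078
[349.1327848  283.79818911]
```

View pics/c4.png

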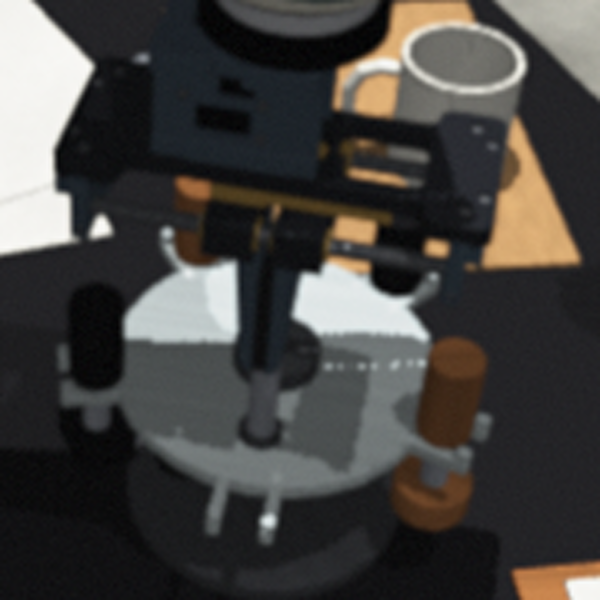

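The side view shows the carousel following: the hook has moved clockwise and the fingertips are still on the peg top at (262,375). Drag is about 2 N. I continue.

Request:
drive_tool(
  increments=[
    [0.1,-3,0,0.06,0],
    [0.4,-6,0,0.12,0],
    [0.8,-9,0,0.18,0],
    [1.4,-11.9,0,0.24,0],
    [2.2,-14.8,0,0.3,0],
  ],
)

```text
time: 6.52
tcp_pos: [0.5199, -0.1564, 0.2364]
orientation: [3.139, -0.001, 0.633]
contact_force: [-0.2, -2.8, 13.1]
opening: 0.0004
gripper_force: 5.9
```

Request:
drive_tool(
  increments=[
    [0.1,-3,0,0.06,0],
    [0.4,-6,0,0.12,0],
    [0.8,-9,0,0.18,0],
    [1.4,-11.9,0,0.24,0],
    [2.2,-14.8,0,0.3,0],
  ],
)

```text
time: 6.93
tcp_pos: [0.5126, -0.1431, 0.2364]
orientation: [3.14, -0.001, 0.333]
contact_force: [-2.7, -2.6, 12.8]
opening: 0.0003
gripper_force: 7.2
```

Request:
drive_tool(
  increments=[
    [-0.3,-3,0,0.06,0],
    [-0.2,-6,0,0.12,0],
    [0.2,-9,0,0.18,0],
    [0.8,-11.9,0,0.24,0],
    [1.5,-14.8,0,0.3,0],
  ],
)

```text
time: 7.35
tcp_pos: [0.5094, -0.1287, 0.2362]
orientation: [3.14, -0.002, 0.033]
contact_force: [0.7, -2.8, 3.8]
opening: 0.0004
gripper_force: 2.1
```

```bash
python3 - <<'E'
from h import *
fs=[]
for i in range(4):
    im=grab_frame('side')
    s=readout.get_state(); fs.append(np.r_[s['tcp_pos'],s['contact_force'],s['gripper_force']])
print(np.round(np.mean(fs,0),4),np.round(np.std(fs,0),4),s['orientation'])
cv2.imwrite('pics/c5.png',cv2.resize(im[180:360,270:450],(600,600),interpolation=cv2.INTER_CUBIC))
E
```

```text
[ 0.509  -0.1283  0.2357  2.163  -1.0636  4.1188  2.1292] [1.0000e-04 1.0000e-04 1.0000e-04 3.7080e-01 3.8410e-01 1.3737e+00
 4.2570e-01] [ 3.14113576e+00 -1.27951398e-03  3.76164432e-02]
```

View pics/c5.png

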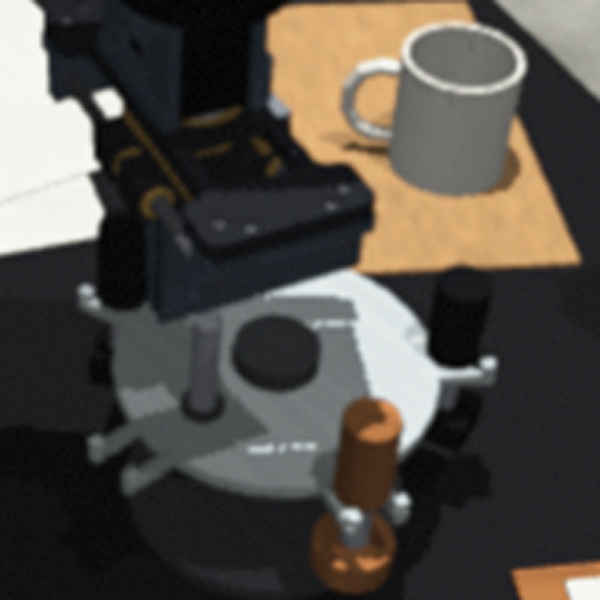

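```bash
python3 - <<'E'
from h import *
C=cam('side')
f=lambda u,v:(270+u*.3,180+v*.3)
p=atz(C,*f(203,405),.1); h=atz(C,*f(115,463),.104); a=atz(C,*f(276,345),.108)
print('peg base',p,'hook',h,'cap',a)
A=np.array([.558,-.1275])
for q in(p,h): d=q[:2]-A; print(np.hypot(*d),np.arctan2(d[1],d[0]))
d=tool()[:2,3]-A; print('tool',np.hypot(*d),np.arctan2(d[1],d[0]))
E
```

```text
peg base [ 0.5133264 -0.1416763  0.1      ] hook [ 0.4582026  -0.16404013  0.104     ] cap [ 0.56100452 -0.12401083  0.108     ]
0.04686894044995444 -2.834313035115051
0.10627653174458991 -2.790609482711745
tool 0.04906411593127344 -3.1231983638234784
```

The peg is at angle −2.80 while the tool went on to −3.12. The fingertips slipped, so the stop, or something like it, was met at about 1.16 rad of travel. I lift, straddle the peg with the fingers open and feel the stop gently.

Request:
drive_tool(
  increments=[
    [0,0,-20,0,0],
    [1,8,-25,-0.1,40],
    [1.3,15.7,-25,-0.2,40],
    [1.3,15.7,-25,-0.3,40],
    [1.3,15.7,-25,-0.3,40],
  ],
)

```text
time: 7.97
tcp_pos: [0.51, -0.1441, 0.2599]
orientation: [-3.141, 0.001, 0.341]
contact_force: [0.1, -0.6, -0.1]
opening: 0.0239
gripper_force: 0.0
```

Request:
drive_tool(
  increments=[
    [0,0,0,0,40],
    [0,0,20,0,40],
    [0,0,45,0,40],
    [0,0,63,0,40],
    [0,0,63,0,40],
  ],
)

```text
time: 8.38
tcp_pos: [0.5084, -0.1431, 0.1939]
orientation: [-3.138, 0.004, 0.333]
contact_force: [-0.3, 0.8, -0.5]
opening: 0.0366
gripper_force: 0.0
```

```bash
python3 - <<'E'
from h import *
fs=[]
for i in range(8):
    grab_frame('side'); s=readout.get_state(); fs.append(np.r_[s['tcp_pos'],s['contact_force'],s['ft_torque'],s['gripper_force'],s['opening']])
print(np.round(np.mean(fs,0),4),np.round(np.std(fs,0),3),s['orientation'])
E
```

```text
[ 0.5105 -0.1439  0.1978  0.0538  0.0244 -0.1931 -0.0711  0.1478  0.01
  0.      0.0365] [0.001 0.    0.001 0.365 0.495 0.381 0.018 0.021 0.024 0.    0.   ] [ 3.14071584e+00 -1.12584128e-03  3.35505059e-01]
```

Request:
drive_tool(
  increments=[
    [0,-2,0,0,40],
    [0,-4,0,0,40],
    [0,-6,0,0,40],
    [0,-7,0,0,40],
    [0,-7,0,0,40],
  ],
)

```text
time: 9.2
tcp_pos: [0.5079, -0.137, 0.1972]
orientation: [-3.142, 0.0, 0.336]
contact_force: [-0.2, 0.3, 0.5]
opening: 0.0368
gripper_force: 0.0
```

Request:
drive_tool(
  increments=[
    [0,-0.5,0,0,40],
    [0,-1,0,0,40],
    [0,-1.5,0,0,40],
    [0,-1.5,0,0,40],
    [0,-1.5,0,0,40],
  ],
)

```text
time: 9.62
tcp_pos: [0.5075, -0.1358, 0.1972]
orientation: [-3.142, 0.0, 0.336]
contact_force: [0.6, 0.3, -0.2]
opening: 0.0361
gripper_force: 0.0
```

Request:
drive_tool(
  increments=[
    [0,-0.5,0,0,40],
    [0,-1,0,0,40],
    [0,-1.5,0,0,40],
    [0,-1.5,0,0,40],
    [0,-1.5,0,0,40],
  ],
)

```text
time: 10.03
tcp_pos: [0.507, -0.1344, 0.1972]
orientation: [3.142, -0.0, 0.336]
contact_force: [0.4, 0.4, 0.7]
opening: 0.0363
gripper_force: 0.0
```

Request:
drive_tool(
  increments=[
    [0,-0.4,0,0,40],
    [0,-0.8,0,0,40],
    [0,-1.2,0,0,40],
    [0,-1.2,0,0,40],
    [0,-1.2,0,0,40],
  ],
)

```text
time: 10.45
tcp_pos: [0.5066, -0.1333, 0.1972]
orientation: [-3.142, 0.0, 0.336]
contact_force: [-0.7, -0.5, -0.2]
opening: 0.0363
gripper_force: 0.0
```

Request:
drive_tool(
  increments=[
    [0,-0.4,0,0,40],
    [0,-0.8,0,0,40],
    [0,-1.2,0,0,40],
    [0,-1.2,0,0,40],
    [0,-1.2,0,0,40],
  ],
)

```text
time: 10.87
tcp_pos: [0.5062, -0.1321, 0.1972]
orientation: [3.142, -0.0, 0.336]
contact_force: [0.1, -0.6, -0.1]
opening: 0.0368
gripper_force: 0.0
```

Request:
drive_tool(
  increments=[
    [0,-0.4,0,0,40],
    [0,-0.8,0,0,40],
    [0,-1.2,0,0,40],
    [0,-1.2,0,0,40],
    [0,-1.2,0,0,40],
  ],
)

```text
time: 11.28
tcp_pos: [0.506, -0.1313, 0.1973]
orientation: [3.141, -0.0, 0.336]
contact_force: [0.3, -4.9, -2.2]
opening: 0.0363
gripper_force: 2.6
```

Request:
drive_tool(
  increments=[
    [0,-0.3,0,0,40],
    [0,-0.6,0,0,40],
    [0,-0.6,0,0,40],
    [0,-0.6,0,0,40],
  ],
)

```text
time: 11.62
tcp_pos: [0.5058, -0.131, 0.1973]
orientation: [3.141, -0.0, 0.336]
contact_force: [1.1, -9.0, -3.1]
opening: 0.0364
gripper_force: 4.4
```

The force climbed from 0 to 4.7 to 8.9 N for 0.6 mm of extra motion and didn't level off at the 2.4 N drag, so the carousel is resting on its stop. I back off, rise, cross to the stamp, and look at the carousel with the top camera.

Request:
drive_tool(
  increments=[
    [0,2,0,0,40],
    [0,6,0,0,40],
    [0,6,-40,0,40],
    [0,6,-80,0,50],
    [0,6,-100,0,50],
  ],
)

```text
time: 12.03
tcp_pos: [0.5086, -0.1365, 0.3011]
orientation: [3.14, -0.003, 0.336]
contact_force: [1.6, -0.4, 0.8]
opening: 0.0448
gripper_force: 0.0
```

Request:
drive_tool(
  increments=[
    [10,-37,0,0,50],
    [20,-74,0,0,50],
    [30,-111,0,0,50],
    [41,-148,0,0,50],
    [51,-185,0,0,50],
  ],
)

```text
time: 12.45
tcp_pos: [0.4945, 0.057, 0.2975]
orientation: [-3.141, -0.0, 0.335]
contact_force: [0.9, -0.5, 0.6]
opening: 0.0456
gripper_force: 0.0
```

Request:
drive_tool(
  increments=[
    [10,-37,0,0,50],
    [20,-74,0,0,50],
    [30,-111,0,0,50],
    [42,-148,0,0,50],
    [42,-148,0,0,50],
  ],
)

```text
time: 12.87
tcp_pos: [0.4855, 0.2137, 0.2975]
orientation: [-3.141, -0.001, 0.339]
contact_force: [-0.2, -1.5, 0.2]
opening: 0.0457
gripper_force: 0.0
```

```bash
python3 - <<'E'
from h import *
T=tool(); w=grab_frame('wrist'); s=readout.get_state(); t=grab_frame('top'); cv2.imwrite('pics/t5.png',t)
print(s['tcp_pos'],s['orientation'],s['opening'])
o=np.zeros((480,800,3),np.uint8); o[:, :400]=w[:,120:520]; o[:480,400:]=cv2.resize(t[165:305,340:457],(400,479),interpolation=cv2.INTER_CUBIC).__getitem__(slice(0,479)).tolist()+[[[0]*3]*400] if False else cv2.resize(t[165:305,335:452],(400,480),interpolation=cv2.INTER_CUBIC)
cv2.imwrite('pics/c6.png',o)
C=cam('wrist',T); print(proj(C,[.4855,.2085,.103])-[120,0],proj(C,[.4855,.2085,.018])-[120,0])
E
```

```text
[0.48543335 0.21154691 0.29726829] [-3.14119056e+00 -7.37272507e-05  3.39645632e-01] 0.04547224678082489
[206.80535063 234.67971469] [205.58437964 213.80749429]
```

View pics/c6.png

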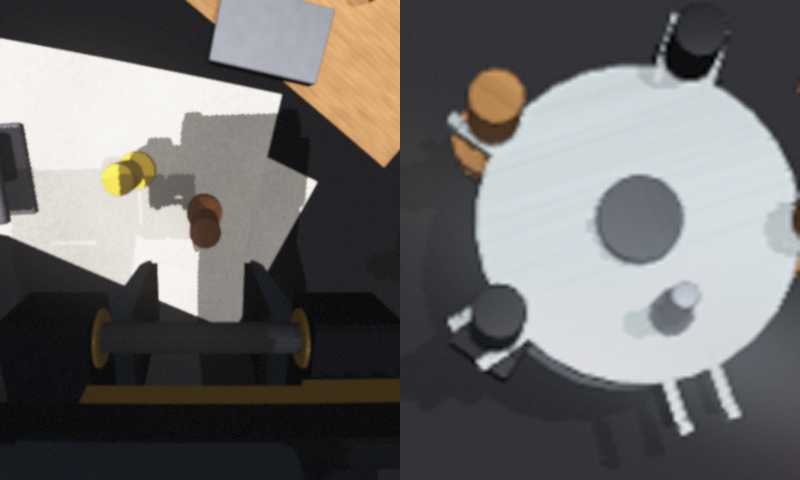

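The wrist view shows the brown handle top at (205,233), predicted (207,235). The top view shows the carousel with its empty fork's tips at about (709,420) in the crop and the peg top at (685,295), with all hung stamps in place. I compute the hook pose and the grasp offset.

```bash
python3 - <<'E'
from h import *
C=cam('top')
g=lambda u,v:(335+(u-400)/3.419,165+v/3.4286)
P=atz(C,*g(685,295),.158); H=atz(C,*g(709.5,419.5),.104); 
for A in (np.array([.5589,-.1253,0]),np.array([.558,-.127,0])):
    for q in(P,H): d=q-A; print(np.hypot(*d[:2]),np.arctan2(d[1],d[0]),q)
print(inc(.486,.2097,.142,.30))
E
```

```text
0.049184355876831926 -2.821065239453662 [ 0.51222063 -0.14079638  0.158     ]
0.10566291634421895 -2.816623072449941 [ 0.45876743 -0.15903605  0.104     ]
0.04781307696061771 -2.848882504325987 [ 0.51222063 -0.14079638  0.158     ]
0.10427564766810647 -2.829317372257802 [ 0.45876743 -0.15903605  0.104     ]
(array([  0.5,   0.5, 155.1]), np.float64(0.038))
```

Request:
drive_tool(
  increments=[
    [0.5,0.5,35,0.04,50],
    [0.5,0.5,75,0.04,50],
    [0.5,0.5,115,0.04,50],
    [0.5,0.5,145,0.04,50],
    [0.5,0.5,155,0.04,50],
  ],
)

```text
time: 13.38
tcp_pos: [0.4845, 0.2066, 0.1383]
orientation: [3.141, 0.006, 0.294]
contact_force: [-0.9, -0.5, -0.7]
opening: 0.0457
gripper_force: 0.0
```

Request:
drive_tool(
  increments=[
    [0,0,0,0,50],
    [0,0,0,0,35],
    [0,0,0,0,20],
    [0,0,0,0,20],
    [0,0,0,0,20],
  ],
)

```text
time: 13.8
tcp_pos: [0.4874, 0.2089, 0.144]
orientation: [-3.141, -0.003, 0.296]
contact_force: [-1.3, -1.3, 9.3]
opening: 0.0275
gripper_force: 30.0
```

Request:
drive_tool(
  increments=[
    [0,0,-12,0,20],
    [0,0,-45,0,20],
    [0,0,-85,0,20],
    [0,0,-125,0,20],
    [0,0,-158,0,20],
  ],
)

```text
time: 14.22
tcp_pos: [0.4863, 0.2087, 0.3044]
orientation: [-3.141, -0.002, 0.296]
contact_force: [0.9, 0.7, -0.3]
opening: 0.0276
gripper_force: 30.0
```

Request:
drive_tool(
  increments=[
    [-17,34,0,0,20],
    [-34,69,0,0,20],
    [-50,103,0,0,20],
    [-67,137,0,0,20],
    [-84,172,0,0,20],
  ],
)

```text
time: 14.63
tcp_pos: [0.4553, 0.0183, 0.3017]
orientation: [3.141, -0.002, 0.297]
contact_force: [1.5, -0.7, -0.8]
opening: 0.0277
gripper_force: 30.0
```

Request:
drive_tool(
  increments=[
    [-17,34,0,0,20],
    [-34,69,0,0,20],
    [-50,103,0,0,20],
    [-67,137,0,0,20],
    [-84,172,0,0,20],
  ],
)

```text
time: 15.05
tcp_pos: [0.4251, -0.171, 0.3017]
orientation: [3.14, -0.001, 0.296]
contact_force: [1.0, 0.4, -0.6]
opening: 0.0272
gripper_force: 30.0
```

```bash
python3 - <<'E'
from h import *
for i in range(4): grab_frame('top'); s=readout.get_state()
print(s['tcp_pos'],s['orientation'],s['opening'],s['gripper_force'],s['contact_force'])
u=np.array([-.950,-.3107]); h=np.array([.474,-.1533])
q=h+.045*u; print(inc(q[0],q[1],.198,.3166))
E
```

```text
[ 0.42559176 -0.17008627  0.30118946] [ 3.14104194e+00 -7.49896199e-04  2.93424035e-01] 0.02703157048906051 29.992334246635437 [-0.34013082  0.58291438 -0.51363416]
(array([  6.2,  -1.1, 103.2]), np.float64(-0.023))
```

Request:
drive_tool(
  increments=[
    [0,-1,30,-0.02,20],
    [0,-1,65,-0.02,20],
    [0,-1,95,-0.02,20],
    [0,-1,103,-0.02,20],
    [0,-1,103,-0.02,20],
  ],
)

```text
time: 15.67
tcp_pos: [0.425, -0.167, 0.1961]
orientation: [-3.139, 0.003, 0.317]
contact_force: [1.6, 0.4, -1.3]
opening: 0.0276
gripper_force: 30.0
```

```bash
python3 - <<'E'
from h import *
T=tool(); w=grab_frame('wrist'); sd=grab_frame('side'); grab_frame('top'); s=readout.get_state()
print(s['tcp_pos'],s['orientation'],s['opening'],s['contact_force'])
C=cam('wrist',T)
u=np.array([-.950,-.3107]); h=np.array([.474,-.1533])
for r in (0,.02): print('hook',proj(C,[*(h+r*u),.098]))
print('peg',proj(C,[.5122,-.1408,.158]))
o=np.zeros((480,800,3),np.uint8); o[:,:400]=w[:480,120:520]; o[:400,400:]=cv2.resize(sd[220:380,240:400],(400,400),interpolation=cv2.INTER_CUBIC)
cv2.imwrite('pics/c7.png',o); print(inc(*h,.198,.3166))
E
```

```text
[ 0.426652   -0.16835987  0.19900089] [ 3.14017202e+00 -1.60420791e-03  3.16623051e-01] 0.02709277950847156 [ 0.31009606 -0.84077271  0.70880405]
hook [325.41683633 190.18639842]
hook [325.25238465 225.07932359]
peg [327.67810531 103.14387241]
(array([49.7,  0.4,  1.1]), np.float64(0.0))
```

View pics/c7.png

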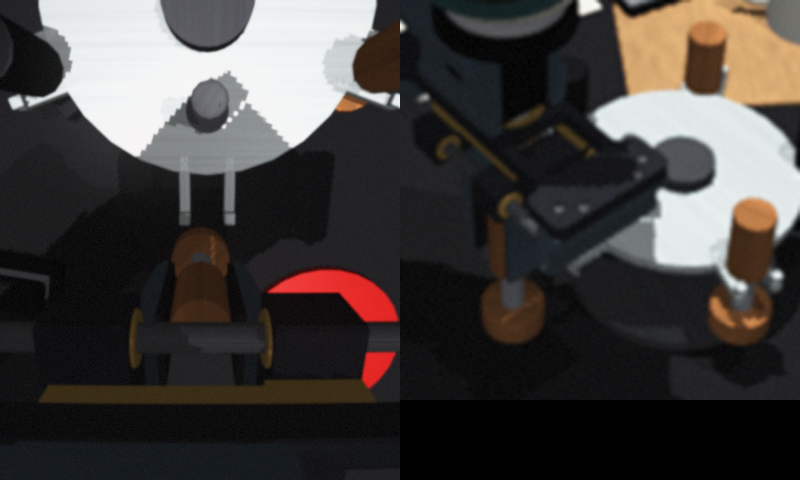

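The wrist view shows the prongs at u≈185 and 230 in the crop, about 1 mm further in tool +y than I'd estimated. The stamp hangs upright in the fingers and the fork lies straight ahead. I slide in with a 1 mm lateral correction.

Request:
drive_tool(
  increments=[
    [8,1,0,0,20],
    [17,1,0,0,20],
    [26,1,0,0,20],
    [34,1,0,0,20],
    [40,1,0,0,20],
  ],
)

```text
time: 16.23
tcp_pos: [0.4653, -0.1567, 0.1976]
orientation: [3.141, -0.001, 0.316]
contact_force: [-0.4, -0.0, -0.6]
opening: 0.0276
gripper_force: 30.0
```

```bash
python3 - <<'E'
from h import *
F=[]
for i in range(4): grab_frame('top'); s=readout.get_state(); F.append(np.r_[s['contact_force'],s['ft_torque']])
print(s['tcp_pos'],s['orientation'],s['opening'],np.mean(F,0).round(2)); print(inc(.474,-.1533,.198,.3166))
E
```

```text
[ 0.46389146 -0.15681979  0.19704192] [-3.14128580e+00  4.49670134e-04  3.16265908e-01] 0.027366379858438306 [-0.5  -0.25 -0.71 -0.07  0.16 -0.01]
(array([10.7, -0.2, -1. ]), np.float64(-0.0))
```

Request:
drive_tool(
  increments=[
    [3,0,0,0,20],
    [6,0,0,0,20],
    [8,0,0,0,20],
    [8,0,0,0,20],
    [8,0,0,0,20],
  ],
)

```text
time: 16.85
tcp_pos: [0.4716, -0.1545, 0.1972]
orientation: [3.142, -0.0, 0.316]
contact_force: [-0.4, 0.8, -1.1]
opening: 0.0276
gripper_force: 30.0
```

Next I feel for the rim with small steps.

Request:
drive_tool(
  increments=[
    [0.5,0,0,0,20],
    [1,0,0,0,20],
    [1.5,0,0,0,20],
    [1.5,0,0,0,20],
    [1.5,0,0,0,20],
  ],
)

```text
time: 17.27
tcp_pos: [0.473, -0.154, 0.1973]
orientation: [3.142, -0.0, 0.316]
contact_force: [0.3, -0.8, -0.8]
opening: 0.0271
gripper_force: 30.0
```

Request:
drive_tool(
  increments=[
    [0.5,0,0,0,20],
    [1,0,0,0,20],
    [1.5,0,0,0,20],
    [1.5,0,0,0,20],
    [1.5,0,0,0,20],
  ],
)

```text
time: 17.68
tcp_pos: [0.4745, -0.1536, 0.1972]
orientation: [3.142, -0.0, 0.316]
contact_force: [0.3, 0.2, -0.2]
opening: 0.0271
gripper_force: 30.0
```

Request:
drive_tool(
  increments=[
    [0.5,0,0,0,20],
    [1,0,0,0,20],
    [1.5,0,0,0,20],
    [1.5,0,0,0,20],
    [1.5,0,0,0,20],
  ],
)

```text
time: 18.1
tcp_pos: [0.4759, -0.1531, 0.1972]
orientation: [-3.142, 0.0, 0.316]
contact_force: [0.7, -0.7, -0.2]
opening: 0.0275
gripper_force: 30.0
```

Request:
drive_tool(
  increments=[
    [0.5,0,0,0,20],
    [1,0,0,0,20],
    [1.5,0,0,0,20],
    [1.5,0,0,0,20],
    [1.5,0,0,0,20],
  ],
)

```text
time: 18.52
tcp_pos: [0.477, -0.1527, 0.1972]
orientation: [-3.141, 0.001, 0.316]
contact_force: [-4.6, -2.2, 0.9]
opening: 0.0272
gripper_force: 30.0
```

The neck touched the rim with about 5 N radially. I back off 2.5 mm and lower.

Request:
drive_tool(
  increments=[
    [-2.5,0,0,0,20],
    [-2.5,0,3,0,20],
    [-2.5,0,6,0,20],
    [-2.5,0,7.5,0,20],
    [-2.5,0,7.5,0,20],
  ],
)

```text
time: 18.93
tcp_pos: [0.4748, -0.1534, 0.1893]
orientation: [-3.141, 0.0, 0.316]
contact_force: [0.2, -0.7, -0.4]
opening: 0.0273
gripper_force: 30.0
```

Request:
drive_tool(
  increments=[
    [0,0,0.5,0,20],
    [0,0,1,0,20],
    [0,0,1.3,0,20],
    [0,0,1.3,0,20],
    [0,0,1.3,0,20],
  ],
)

```text
time: 19.35
tcp_pos: [0.4751, -0.1535, 0.1889]
orientation: [3.141, -0.0, 0.316]
contact_force: [-3.3, -0.3, 9.2]
opening: 0.0274
gripper_force: 30.0
```

Contact came at TCP z 0.189, which puts the collar at about 0.099, so the handle is down on the prongs behind the tips. I relax the press slightly, hold, and release.

Request:
drive_tool(
  increments=[
    [0,0,-0.3,0,20],
    [0,0,-0.6,0,20],
    [0,0,-0.6,0,20],
    [0,0,-0.6,0,20],
  ],
)

```text
time: 19.68
tcp_pos: [0.4749, -0.1534, 0.189]
orientation: [3.142, -0.0, 0.316]
contact_force: [0.3, -0.1, 0.6]
opening: 0.0274
gripper_force: 30.0
```

```bash
python3 - <<'E'
from h import *
F=[]
for i in range(5): grab_frame('side'); s=readout.get_state(); F.append(np.r_[s['tcp_pos'],s['contact_force'],s['ft_torque']])
print(np.mean(F,0).round(4),s['orientation'],s['gripper_force'])
E
```

```text
[ 0.4749 -0.1534  0.189   0.0227 -0.0497  1.0382 -0.0554  0.1451  0.007 ] [ 3.14155069e+00 -5.77125950e-05  3.15852172e-01] 29.99346435070038
```

Request:
drive_tool(
  increments=[
    [0,0,0,0,32],
    [0,0,0,0,36],
    [0,0,0,0,42],
    [0,0,0,0,45],
    [0,0,0,0,45],
  ],
)

```text
time: 20.35
tcp_pos: [0.4749, -0.1534, 0.189]
orientation: [-3.142, 0.0, 0.316]
contact_force: [0.2, 0.2, -0.3]
opening: 0.0408
gripper_force: 0.0
```

Request:
drive_tool(
  increments=[
    [0,0,-10,0,45],
    [0,0,-30,0,45],
    [0,0,-60,0,45],
    [0,0,-95,0,45],
    [0,0,-120,0,45],
  ],
)

```text
time: 20.77
tcp_pos: [0.4751, -0.1535, 0.3123]
orientation: [3.14, -0.001, 0.316]
contact_force: [0.9, -0.9, 1.0]
opening: 0.0412
gripper_force: 0.0
```

Request:
drive_tool(
  increments=[
    [0,-35,-10,0,45],
    [0,-70,-10,0,45],
    [0,-110,-10,0,45],
    [0,-150,-10,0,45],
    [0,-190,-10,0,45],
  ],
)

```text
time: 21.18
tcp_pos: [0.4149, 0.0285, 0.3199]
orientation: [3.141, -0.001, 0.315]
contact_force: [0.7, -0.5, 0.2]
opening: 0.041
gripper_force: 0.0
```

```bash
python3 - <<'E'
from h import *
t=grab_frame('top'); sd=grab_frame('side'); s=readout.get_state(); print(s['time'],s['tcp_pos'],s['contact_force'])
C=cam('top'); print((np.array(proj(C,[.4755,-.1535,.148]))-[335,165])*4)
o=np.hstack([cv2.resize(t[165:315,335:435],(400,600),interpolation=cv2.INTER_CUBIC),cv2.resize(sd[230:380,270:370],(400,600),interpolation=cv2.INTER_CUBIC)])
cv2.imwrite('pics/c8.png',o)
E
```

```text
21.2833 [0.4141071  0.03080526 0.31965302] [-0.17645898 -0.36136161  0.30129793]
[362.81394664 436.76284489]
```

View pics/c8.png

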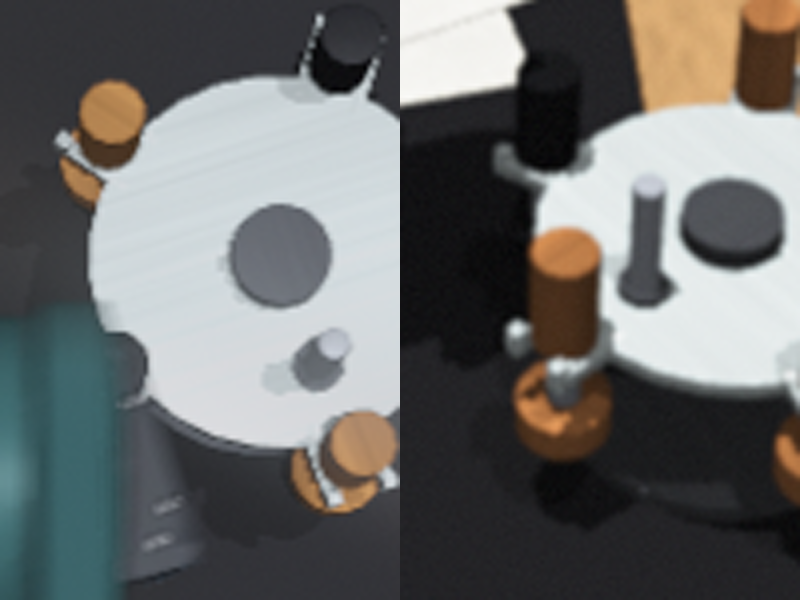

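The picture shows the brown stamp hanging upright on the front fork, with its handle top at (362,445) in the top crop. Its handle is down behind the tips, and all the other stamps are in place.

```bash
python3 -c "
from h import *
print(sign_off())"
```

```text
the job is handed in; nothing more can be done
None
```

I handed the job in at about 21 s: the carousel rested gently on its stop (about 9 N measured at the tool), and the stamp hangs upright and released on the empty hook, with the other four still in place; no verdict came back.

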